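Hold the chiller's sprung filler cover at the fill mark

ROBOT

A 6-joint arm with a two-finger parallel gripper is mounted at the origin on the work surface. World frame = base frame: x ahead of the robot, y to its left, z up, the work surface at z = 0. Lengths are in m, angles in rad, forces in N, time in s.
With the tool pointing down it reaches from about 0.225 to 0.875 m from the base axis. Payload 3.4 kg.
Tool frame: the origin (TCP) lies between the finger pads; the fingertips stand 11 mm ahead of it and the grasp point (between the pads) lies 8 mm behind it; z points along the fingers, y is the line along which they close (so a half turn about z gives the same grasp; the last joint's range is limited). The gripper opens to 85 mm and grips with 20 to 120 N. Pads are 22 mm wide; open, the fingers measure 114 mm over their backs; the gripper's body (76 mm by 85 mm) begins 54 mm behind the grasp point. The pads swing forward as they close: fully open they stand 13 mm farther back than shut.
Start: joints at [1.094, 0.276, 1.505, -0, 1.361, -0.121], TCP at [0.2, 0.539, 0.242] pointing down, gripper open.
Joint ranges: [-2.89, 2.89], [-0.75, 2.08], [0.22, 2.7], [-1.18, 4.32], [0.11, 2.71], [-2.7, 2.7]. Speed limits (rad/s): [2.57, 2.57, 3.14, 3.14, 3.14, 3.14].

INTERFACE

Orientations are given as a unit quaternion [w, x, y, z].
In Python, from rig import sensors, eyes, manip gives the robot as it stands.
- The arm moves only by the tool drive_tool, never from a script. Its argument "deltas" is a list of rows, each an object with "linear": the shift along the world's x, y, z in mm, a list of three; "twist": the turn about the world's z in degrees; "claw": the opening, from 0 (shut) to 1 (fully open). In form: [{"linear": [tx, ty, tz], "twist": twist, "claw": claw}, ...]. A call has 1 to 12 rows; each row is the pose to reach, as a shift and turn from the pose commanded when the call began; what a row does not reach only later rows make up. A row lasts 1/12 s, in which the tool goes at most 41.7 mm and 7.16 degrees, less where a joint would pass 70% of its speed; a pose out of reach is approached as far as the arm can. A call with a gripper value outside its range is refused whole. The fingers move at their own pace and stop on an object; "squeeze" is the grip in N (left out, the last holds). Time passes only in rows, so rows that repeat a pose let the fingers close. It gives the time, the measured TCP pose, the force, the opening and the grip force at its end, in the units of the state.
- sensors.get_state(): the state, without advancing time (a new reading comes with each control period).
- eyes.get_image(name): name is "side" or "top"; returns the picture (400x640x3 uint8, red, green, blue); there is no depth.
- eyes.camera_model(name): a dict with "intrinsics" (3x3 intrinsics, pixels), "dist" ([k1, k2, p1, p2, k3] as OpenCV has them; the pictures are not rectified), "R" (3x3) and "t" (3): a world point X has camera coordinates R X + t. Camera axes: x right, y down, z forward; pixel columns grow to the right and rows downward; lengths in m; the calibration is good to about 2 mm. A picture is of the moment at which its call begins. camera_model takes no time and is no camera call.
- manip.sign_off(): hands the job in; it is judged then, once.
The state is a dict: "clock": time; "qpos": joint angles; "qd": joint speeds; "effort": joint torques, N m; "position": TCP position; "ee_rot": TCP orientation; "contact_force": force on the tool from outside, world axes, zero at the start; "moment": the same for the moment, N m; "width": finger opening in m; "gripper_force": force on a finger pad.
Only numpy, scipy, OpenCV 4.12 (cv2) and the standard library are available. Lean on these libraries where they do the work, as an engineer would, in place of code of your own. Each camera call takes 0.05 s, during which the arm holds its last target. There are 200 camera calls.

TASK

Open the water chiller for topping up: slide its transport lock away from the cover, all the way to the end stop, then lift the sprung filler cover by its tab until the pointer pin stands in the notch of the quadrant, and finish there still holding the cover up in the gripper's fingers, so that a colleague can fill with the syringe under it. Never swing the cover wide open, as that trips the pump off, and leave everything standing around where it is.

Things in the scene. Friction and masses are not known exactly. Their poses are not given: they have to be found in the camera images.
- chiller: Grey bench-top water chiller, too heavy to shift; x -120 (front, towards the robot) to +160 mm, y -175 to +140, flat deck at z 130. Origin on the table under it; x to its rear, y to its left seen from the robot, z up. Filler cover in the middle, transport lock front right, upright quadrant on the left. The cover's hinge line runs along y at x +65, z 138.
- transport_lock (a joint): Slide of the transport lock, m: 0 = fully locked, 0.034 = at its outer end stop (released). Moves straight along the chiller's -y, away from the cover, takes about 3 N and stays where it is left. Its bolt overlaps the cover's right edge by 22 mm when fully locked and holds the cover shut until drawn clear. Starts locked, at 0 to 0.006.
- lock_grip (a point): Point in the black upright grip of the transport lock, on its middle line, 171 mm above the table. The grip is 24 mm (chiller's x) by 16 mm (y), from 151 up to 183 mm above the table, on a flat steel guide whose rails and end stop reach up to 150 mm. Moves with the lock; axes as the chiller's.
- cover_hinge (a joint): Angle of the filler cover, rad: 0 = shut, grows as its front edge rises, 1.25 = wide open at its stop. The pointer pin is in the middle of the quadrant's notch at 0.60 and meets the notch's ends at 0.50 and 0.70. A spring pulls the cover shut from every angle: holding it at the mark takes about 5 to 8 N upwards at the tab.
- cover: Flat aluminium filler cover, 177 mm (x) by 190 mm (y) by 10 mm, on the deck, its top 143 mm above the table. Origin on the hinge line, mid-width (chiller's x +65, y +20, z 138); axes as the chiller's when shut. A steel pointer pin, 5 mm thick, sticks out of its left edge 111 mm from the hinge line and sweeps along the quadrant's outer edge.
- cover_tab (a point): Gripping point in the black lift tab in the middle of the cover's front edge. The tab, 18 mm wide (y) and 12 mm thick, juts out over 45 mm beyond the chiller's front face, free on both sides and below. This point is mid-width and mid-thickness, 28 mm ahead of the front face, 213 mm from the hinge line, 138 mm above the table when shut. Axes as the cover's.
- fill_mark (a point): Middle of the notch (22 mm long) in the outer edge of the aluminium quadrant, the upright arc plate left of the cover: where the pointer pin's middle must stand. The quadrant is 6 mm thick, centred on the hinge line, of outer radius 105 mm, and reaches 225 mm above the table.
- syringe: lying filling syringe, clear barrel 31 mm across, about 200 mm long; origin under it; leave alone.
- beaker: clear glass beaker, 68 mm across, 85 mm tall; leave alone. Origin under it.
- water_bottle: white water bottle, 70 mm across, 190 mm tall; leave alone. Origin under it.
- gallipot: small steel bowl, 84 mm across, 40 mm tall; leave alone. Origin under it.
- canister: clear water canister with steel base and steel lid, 94 mm across, 143 mm tall; leave alone. Origin under it.
- tape_roll: white roll of tape lying flat, 70 mm across, 24 mm tall; leave alone. Origin under it.
- gel_bottle: clear gel bottle, 56 mm across, 150 mm tall; leave alone. Origin under it.
- tablet_jar: small white jar, 42 mm across, 50 mm tall, standing on the chiller's deck behind the transport lock; leave alone. Origin under it.

How it is judged:
On the way, in this order (a step that is already met when the one before it is completed fails the run):
1. the transport lock is at its outer end stop, the cover still shut (value of joint transport_lock above 0.031 m and value of joint cover_hinge below 0.06 rad), for 0.1 s.
2. the fingers hold the cover with its pin in the notch (value of joint cover_hinge between 0.51 and 0.69 rad and value of joint transport_lock above 0.031 m and contact force between the fingers and cover above 2 N and velocity of joint cover_hinge between -0.1 and 0.1 rad/s), for 0.3 s.
At the end, for the whole second after the job is handed in: Transport lock within 3 mm of its outer end stop; cover still, at 0.51 to 0.69 rad (pin in the notch), borne by the gripper's fingers (over 2 N between fingers and cover) (all of step 2); the arm keeps its last pose, push and grip.
It fails at once if the cover is swung wide open (past 0.95 rad) (value of joint cover_hinge above 0.95 rad).
It fails at once if something standing around is shifted by more than 25 mm or knocked over (distance of any of syringe, beaker, water_bottle, gallipot, canister, tape_roll, gel_bottle, tablet_jar from where it was at the start of the episode above 0.025 m or angle between any of syringe, beaker, water_bottle, gallipot, canister, tape_roll, gel_bottle, tablet_jar's own z axis and vertical above 0.5 rad).
It also fails if it takes over 51 s, if anything falls off the work surface, if the arm or the gripper's body presses on something with over 40 N, if the wrist force passes 120 N, or if a joint passes its speed limit or range.

## Working session

There is one attempt and no reset: what is moved stays moved. The work goes in short steps, Python scripts to look and compute and a tool call to move; the robot and the scene stay as the last step left them, time stands still between calls to the robot, and variables do not carry over. Pictures are saved under pics/ and viewed, at most 10 in all, crops included, and the job is handed in when it is done.

Besides the shell and the picture viewer there is one more tool, called after ">>>" in YAML: its name, and indented under it one key for each argument. drive_tool: Moves the arm, as the interface text tells. Its arguments: {"type":"object","properties":{"deltas":{"type":"array","items":{"type":"object","properties":{"linear":{"type":"array","items":{"type":"number"}},"twist":{"type":"number"},"claw":{"type":"number"}}}},"squeeze":{"type":"number"}},"required":["deltas"]}

```bash
mkdir -p pics
python3 - <<'E'
from rig import sensors, eyes
import cv2
for n in("side","top"):
    cv2.imwrite(f"pics/{n}0.png",eyes.get_image(n)[:,:,::-1])
    m=eyes.camera_model(n);print(n,m)
print(sensors.get_state())
E
```

```text
side {'intrinsics': array([[517.28581081,   0.        , 316.05600588],
       [  0.        , 517.28581081, 200.38694711],
       [  0.        ,   0.        ,   1.        ]]), 'dist': array([-0.0704848,  0.       ,  0.       ,  0.       ,  0.       ]), 'R': array([[ 0.8448943 , -0.53487952, -0.00758378],
       [-0.40611152, -0.63213623, -0.65990697],
       [ 0.34817675,  0.5606315 , -0.75130904]]), 't': array([-0.48125687,  0.30642964,  1.04111375])}
top {'intrinsics': array([[390.1885119 ,   0.        , 315.90355854],
       [  0.        , 390.1885119 , 196.21160915],
       [  0.        ,   0.        ,   1.        ]]), 'dist': array([-0.0888045,  0.       ,  0.       ,  0.       ,  0.       ]), 'R': array([[ 0.00175633, -0.9998292 ,  0.01839786],
       [-0.98169202, -0.00522808, -0.19040336],
       [ 0.19046702, -0.01772662, -0.98153353]]), 't': array([-0.01188366,  0.5520214 ,  1.10014929])}
{'clock': 0.1, 'qpos': array([ 1.09399909e+00,  2.76539903e-01,  1.50599540e+00,  6.15198533e-06,
        1.36069649e+00, -1.20987765e-01]), 'qd': array([ 0.00110904, -0.00178418, -0.00602275, -0.00080517,  0.00016147,
        0.00098547]), 'effort': array([ 2.56950254e-03, -4.17696512e+01, -2.46405762e+01,  2.41555072e-04,
        5.71331300e-03,  1.74138438e-05]), 'position': array([0.20009182, 0.53858835, 0.24152598]), 'ee_rot': array([-2.44206393e-04,  1.76968345e-01,  9.84216202e-01, -7.82346251e-04]), 'contact_force': array([ 0.20498677,  0.23630617, -0.18649723]), 'moment': array([0.00304254, 0.02299466, 0.0212989 ]), 'gripper_force': 0.0, 'width': 0.08488818159368794}
```

View pics/top0.png

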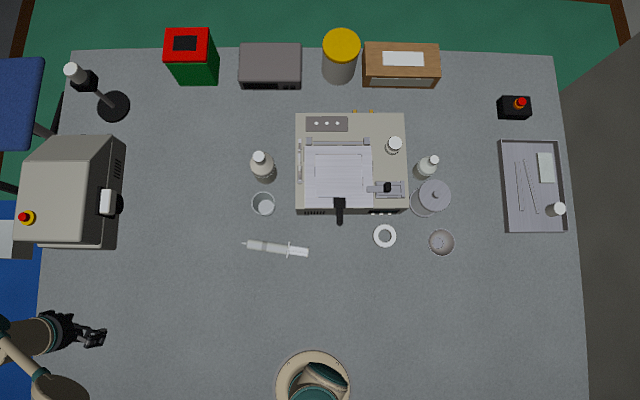

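View pics/side0.png

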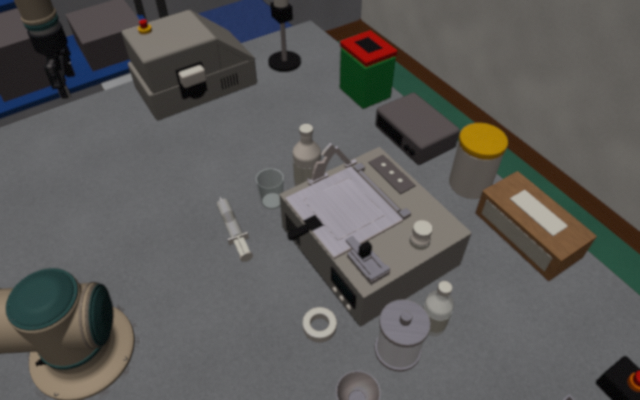

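The top view shows the chiller at about (350,160), with the tab near (340,212), the lock grip near (387,187) and the quadrant near (300,160). The side view shows the tab near (303,228) and the grip near (364,248). I'll enlarge both.

Run:
```python
import cv2
a=cv2.imread("pics/top0.png")[100:250,280:460];cv2.imwrite("pics/topc.png",cv2.resize(a,None,fx=4,fy=4,interpolation=cv2.INTER_CUBIC))
a=cv2.imread("pics/side0.png")[140:320,270:480];cv2.imwrite("pics/sidec.png",cv2.resize(a,None,fx=3,fy=3,interpolation=cv2.INTER_CUBIC))
```

```text
(no output)
```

View pics/topc.png

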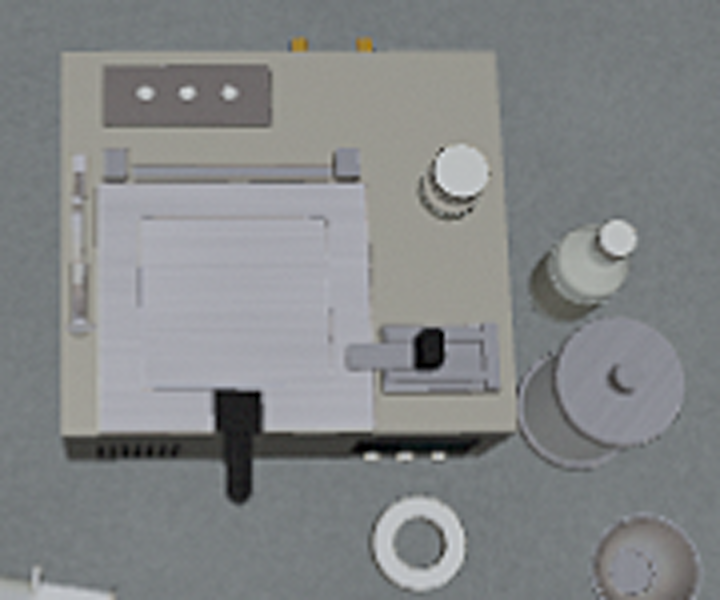

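View pics/sidec.png

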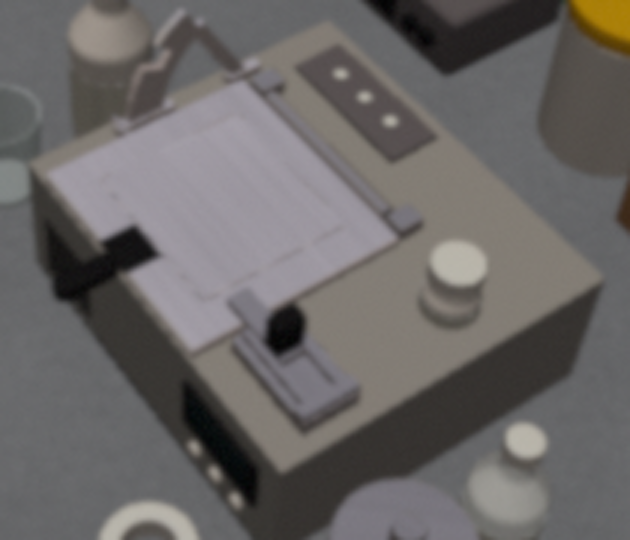

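Corners in the top crop are RL (62,53), RR (497,53), FR (516,432) and FL (62,436). In the side crop they are (330,22), (602,280), (283,470) and (35,165). The grip is at (430,345) top and (287,325) side, and the tab tip is near (239,503).

```bash
cat > h.py <<'E'
import numpy as np,cv2
from rig import eyes
def proj(n,P):
    m=eyes.camera_model(n);P=np.atleast_2d(np.array(P,float))
    return cv2.projectPoints(P,cv2.Rodrigues(m["R"])[0],m["t"],m["intrinsics"],m["dist"])[0][:,0]
def ray(n,px,z):
    m=eyes.camera_model(n)
    u=cv2.undistortPoints(np.array([[px]],float),m["intrinsics"],m["dist"])[0,0]
    d=m["R"].T@[u[0],u[1],1];c=-m["R"].T@m["t"];return c+d*(z-c[2])/d[2]
def w(p,P):
    P=np.atleast_2d(np.array(P,float));c,s=np.cos(p[2]),np.sin(p[2])
    return np.c_[p[0]+c*P[:,0]-s*P[:,1],p[1]+s*P[:,0]+c*P[:,1],P[:,2]]
E
python3 - <<'E'
from h import *
from scipy.optimize import least_squares
C=[[.16,.14,.13],[.16,-.175,.13],[-.12,-.175,.13],[-.12,.14,.13]]
t=np.array([[62,53],[497,53],[516,432],[62,436]])/4+[280,100]-.4
s=np.array([[330,22],[602,280],[283,470],[35,165]])/3+[270,140]-.3
f=lambda p:np.r_[proj("top",w(p,C))-t,proj("side",w(p,C))-s].ravel()
r=least_squares(f,[.55,0,0]);p=r.x;print(p,r.fun.round(1))
np.save("p.npy",p)
inv=lambda X:np.r_[[np.cos(p[2])*(X[0]-p[0])+np.sin(p[2])*(X[1]-p[1]),-np.sin(p[2])*(X[0]-p[0])+np.cos(p[2])*(X[1]-p[1])],X[2]]
for n,q,z in(("top",np.array([430,340])/4+[280,100],.183),("side",np.array([287,325])/3+[270,140],.167),("top",np.array([239,500])/4+[280,100],.144)):
    X=ray(n,q,z);print(n,X.round(4),inv(X).round(4))
print("tab",w(p,[[-.148,.02,.138]]))
for n,q,z in(("canister",np.array([620,382])/4+[280,100],.143),("gelcap",np.array([617,238])/4+[280,100],.15),("jar",np.array([461,170])/4+[280,100],.18),("tape",np.array([420,543])/4+[280,100],.024)):
    X=ray("top",q,z);print(n,X.round(4),inv(X).round(4))
E
```

```text
[ 0.62565428 -0.09049246  0.01032944] [ 0.3 -0.8 -0.2 -0.5  0.6 -0.4  0.  -0.7 -0.2 -0.6  1.4 -0.2 -0.6  1.3
 -2.3 -0.9]
top [ 0.5581 -0.1972  0.183 ] [-0.0686 -0.106   0.183 ]
side [ 0.5604 -0.1965  0.167 ] [-0.0663 -0.1053  0.167 ]
top [ 0.456  -0.0725  0.144 ] [-0.1694  0.0198  0.144 ]
tab [[ 0.47745559 -0.07202226  0.138     ]]
canister [ 0.5384 -0.3372  0.143 ] [-0.0898 -0.2458  0.143 ]
gelcap [ 0.6396 -0.3389  0.15  ] [ 0.0113 -0.2485  0.15  ]
jar [ 0.6775 -0.2234  0.18  ] [ 0.0505 -0.1335  0.18  ]
tape [ 0.4382 -0.2176  0.024 ] [-0.1887 -0.1252  0.024 ]
```

The fit is good to about 1–2 px, and the grip and tab agree with the given geometry. World positions: lock grip (0.559, -0.197), tab (0.4775, -0.072, 0.138), yaw 0.6°. Next I move above the lock grip.

>>> drive_tool:
  deltas:
    - {"linear": [5, -10, 35], "twist": 3, "claw": 0.65}
    - {"linear": [20, -45, 58], "twist": 7, "claw": 0.65}
    - {"linear": [36, -75, 60], "twist": 14, "claw": 0.65}
    - {"linear": [52, -110, 60], "twist": 21, "claw": 0.65}
    - {"linear": [70, -145, 60], "twist": 21, "claw": 0.65}
    - {"linear": [87, -180, 60], "twist": 21, "claw": 0.65}
    - {"linear": [104, -215, 60], "twist": 21, "claw": 0.65}
    - {"linear": [121, -250, 60], "twist": 21, "claw": 0.65}
    - {"linear": [138, -285, 60], "twist": 21, "claw": 0.65}
    - {"linear": [155, -320, 60], "twist": 21, "claw": 0.65}
    - {"linear": [172, -355, 60], "twist": 21, "claw": 0.65}
    - {"linear": [189, -390, 60], "twist": 21, "claw": 0.65}

```text
clock: 1.1
position: [0.3894, 0.1472, 0.3022]
ee_rot: [-0.0, -0.005, 1.0, 0.0]
contact_force: [0.2, 0.4, -0.3]
width: 0.0556
gripper_force: 0.0
```

>>> drive_tool:
  deltas:
    - {"linear": [17, -35, 0], "twist": 0, "claw": 0.65}
    - {"linear": [34, -70, 0], "twist": 0, "claw": 0.65}
    - {"linear": [51, -105, 0], "twist": 0, "claw": 0.65}
    - {"linear": [68, -140, 0], "twist": 0, "claw": 0.65}
    - {"linear": [85, -175, 0], "twist": 0, "claw": 0.65}
    - {"linear": [102, -210, 0], "twist": 0, "claw": 0.65}
    - {"linear": [119, -245, 0], "twist": 0, "claw": 0.65}
    - {"linear": [136, -280, 0], "twist": 0, "claw": 0.65}
    - {"linear": [153, -315, 0], "twist": 0, "claw": 0.65}
    - {"linear": [170, -347, 0], "twist": 0, "claw": 0.65}
    - {"linear": [170, -347, -20], "twist": 0, "claw": 0.65}
    - {"linear": [170, -347, -40], "twist": 0, "claw": 0.65}

```text
clock: 2.1
position: [0.5606, -0.2007, 0.2616]
ee_rot: [0.001, -0.004, 1.0, -0.0]
contact_force: [0.5, 0.7, -1.2]
width: 0.0557
gripper_force: 0.0
```

Run:
```python
from h import *
from rig import sensors
s=sensors.get_state();print(s['clock'],s['position'],s['ee_rot'],s['width'])
a=eyes.get_image("side")[:,:,::-1];cv2.imwrite("pics/s1.png",cv2.resize(a[140:320,270:480],None,fx=3,fy=3))
```

```text
2.1 [ 0.56061354 -0.20073337  0.26163121] [ 7.29589043e-04 -3.88550093e-03  9.99992089e-01 -4.38442770e-04] 0.05569844990475797
```

View pics/s1.png

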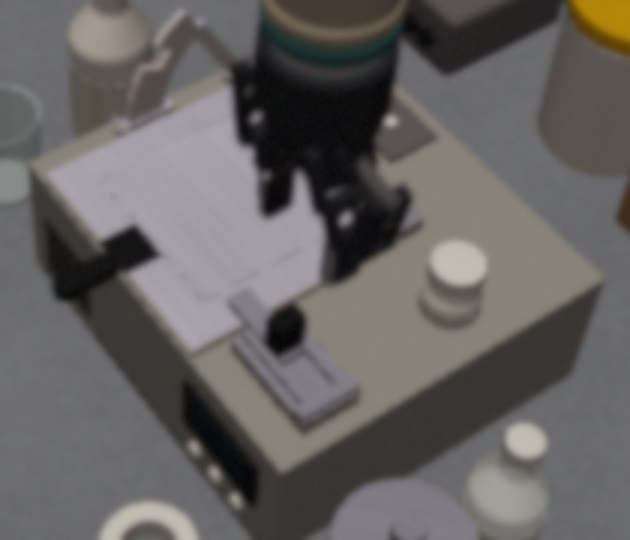

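The fingertips straddle the grip line above the lock, near (275,210) and (340,275), and nothing is touching. I'll descend and close on it.

>>> drive_tool:
  deltas:
    - {"linear": [0, 2, -30], "twist": 0, "claw": 0.65}
    - {"linear": [0, 2, -60], "twist": 0, "claw": 0.65}
    - {"linear": [0, 2, -80], "twist": 0, "claw": 0.65}
    - {"linear": [0, 2, -94], "twist": 0, "claw": 0.65}
    - {"linear": [0, 2, -94], "twist": 0, "claw": 0.4}
    - {"linear": [0, 2, -94], "twist": 0, "claw": 0.1}
    - {"linear": [0, 2, -94], "twist": 0, "claw": 0.05}
    - {"linear": [0, 2, -94], "twist": 0, "claw": 0.05}
    - {"linear": [0, 2, -94], "twist": 0, "claw": 0.05}
  squeeze: 25

```text
clock: 2.9
position: [0.5601, -0.1963, 0.1699]
ee_rot: [0.001, -0.005, 1.0, -0.001]
contact_force: [-0.1, -0.3, 1.8]
width: 0.0151
gripper_force: 30.1
```

>>> drive_tool:
  deltas:
    - {"linear": [0, -5, 0], "twist": 0, "claw": 0.05}
    - {"linear": [0, -10, 0], "twist": 0, "claw": 0.05}
    - {"linear": [0, -15, 0], "twist": 0, "claw": 0.05}
    - {"linear": [0, -20, 0], "twist": 0, "claw": 0.05}
    - {"linear": [0, -25, 0], "twist": 0, "claw": 0.05}
    - {"linear": [0, -29, 0], "twist": 0, "claw": 0.05}
    - {"linear": [0, -32, 0], "twist": 0, "claw": 0.05}
    - {"linear": [0, -32, 0], "twist": 0, "claw": 0.05}

```text
clock: 3.57
position: [0.5605, -0.228, 0.1698]
ee_rot: [0.002, -0.005, 1.0, 0.001]
contact_force: [1.5, 4.4, 5.7]
width: 0.0157
gripper_force: 30.8
```

Moved 32 mm with 4 N of friction. I'll push gently on to the stop.

>>> drive_tool:
  deltas:
    - {"linear": [0, -2, 0], "twist": 0, "claw": 0.05}
    - {"linear": [0, -3, 0], "twist": 0, "claw": 0.05}
    - {"linear": [0, -4, 0], "twist": 0, "claw": 0.05}
    - {"linear": [0, -4, 0], "twist": 0, "claw": 0.05}

```text
clock: 3.9
position: [0.5606, -0.2282, 0.1698]
ee_rot: [0.002, -0.005, 1.0, 0.004]
contact_force: [1.9, 11.2, 7.9]
width: 0.0152
gripper_force: 31.1
```

>>> drive_tool:
  deltas:
    - {"linear": [0, -2, 0], "twist": 0, "claw": 0.05}
    - {"linear": [0, -4, 0], "twist": 0, "claw": 0.05}
    - {"linear": [0, -4, 0], "twist": 0, "claw": 0.05}

```text
clock: 4.15
position: [0.5605, -0.2285, 0.1698]
ee_rot: [0.002, -0.005, 1.0, 0.008]
contact_force: [3.1, 19.8, 10.7]
width: 0.0152
gripper_force: 31.3
```

Run:
```python
from h import *
a=eyes.get_image("side")[:,:,::-1];b=eyes.get_image("top")[:,:,::-1]
A=cv2.resize(a[170:290,310:420],None,fx=4,fy=4);B=cv2.resize(b[150:230,350:430],(400,480))
cv2.imwrite("pics/s2.png",np.hstack([A[:480,:400],B]))
```

```text
(no output)
```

View pics/s2.png

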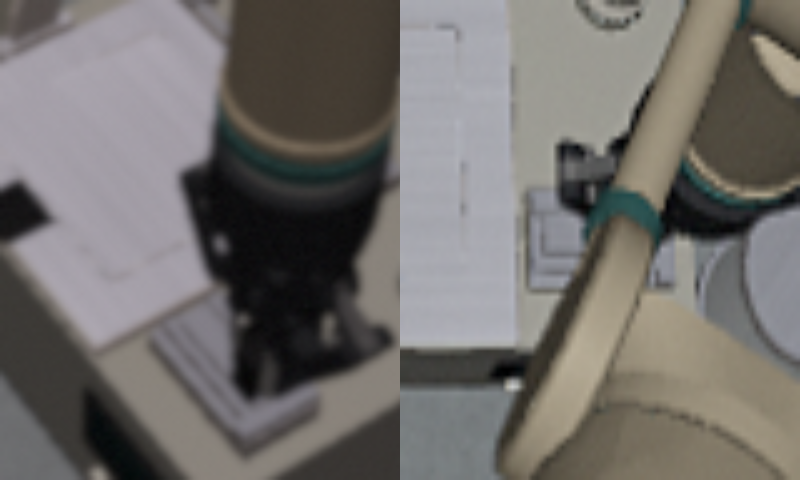

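The bolt is drawn clear of the cover edge, and the lock sits hard against its stop: 20 N with no further motion. I'll relax the push, open, rise, and go over the tab.

>>> drive_tool:
  deltas:
    - {"linear": [0, 4, 0], "twist": 0, "claw": 0.05}
    - {"linear": [0, 7, 0], "twist": 0, "claw": 0.05}
    - {"linear": [0, 7, 0], "twist": 0, "claw": 0.5}
    - {"linear": [0, 7, 0], "twist": 0, "claw": 0.5}
    - {"linear": [0, 7, 0], "twist": 0, "claw": 0.5}
    - {"linear": [0, 7, 15], "twist": 0, "claw": 0.5}
    - {"linear": [0, 7, 45], "twist": 0, "claw": 0.5}
    - {"linear": [-10, 20, 70], "twist": 0, "claw": 0.5}
    - {"linear": [-25, 50, 70], "twist": 0, "claw": 0.5}
    - {"linear": [-42, 85, 70], "twist": 0, "claw": 0.5}
    - {"linear": [-58, 115, 70], "twist": 0, "claw": 0.5}
    - {"linear": [-75, 145, 70], "twist": 0, "claw": 0.5}

```text
clock: 5.25
position: [0.4833, -0.0906, 0.2381]
ee_rot: [-0.0, -0.005, 1.0, -0.0]
contact_force: [0.3, 0.2, 0.5]
width: 0.0426
gripper_force: 0.0
```

>>> drive_tool:
  deltas:
    - {"linear": [-7, 18, 0], "twist": 0, "claw": 0.5}
    - {"linear": [-7, 18, -20], "twist": 0, "claw": 0.5}
    - {"linear": [-7, 18, -30], "twist": 0, "claw": 0.5}
    - {"linear": [-7, 18, -30], "twist": 0, "claw": 0.5}

```text
clock: 5.58
position: [0.4756, -0.073, 0.206]
ee_rot: [-0.002, -0.005, 1.0, 0.0]
contact_force: [-0.9, -0.0, -0.1]
width: 0.0424
gripper_force: 0.0
```

Run:
```python
from h import *
from rig import sensors
s=sensors.get_state();print(s['clock'],s['position'],s['width'],s['contact_force'])
P=s['position']
a=eyes.get_image("side")[:,:,::-1];b=eyes.get_image("top")[:,:,::-1]
A=cv2.resize(a[170:290,260:360],None,fx=4,fy=4);B=cv2.resize(b[150:230,310:390],(400,480))
cv2.imwrite("pics/s3.png",np.hstack([A,B]))
print((proj("side",[P-[0,0,.011],[.4775,-.072,.138],[.4775,-.063,.144],[.4775,-.081,.144]])-[260,170])*4)
```

```text
5.5833 [ 0.47563149 -0.07301447  0.20603938] 0.04244975666303157 [-0.86741765 -0.01077614 -0.07999953]
[[139.33454454 183.89490624]
 [145.72605179 251.79335814]
 [136.31373849 232.97406576]
 [154.37382618 256.3695791 ]]
```

View pics/s3.png

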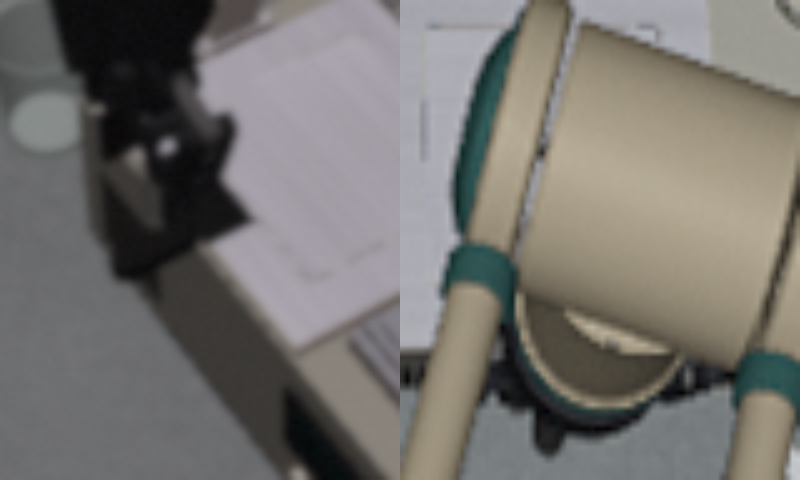

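The tab (tip near (120,270), root near (240,220) in the left crop) lies under the fingers, where the projection predicts it. I'll descend and grip.

>>> drive_tool:
  deltas:
    - {"linear": [2, 1, -25], "twist": 0, "claw": 0.5}
    - {"linear": [2, 1, -50], "twist": 0, "claw": 0.5}
    - {"linear": [2, 1, -66], "twist": 0, "claw": 0.5}
    - {"linear": [2, 1, -76], "twist": 0, "claw": 0.5}
    - {"linear": [2, 1, -76], "twist": 0, "claw": 0.5}
    - {"linear": [2, 1, -76], "twist": 0, "claw": 0.05}
    - {"linear": [2, 1, -76], "twist": 0, "claw": 0.05}
    - {"linear": [2, 1, -76], "twist": 0, "claw": 0.05}
    - {"linear": [2, 1, -76], "twist": 0, "claw": 0.05}
    - {"linear": [2, 1, -76], "twist": 0, "claw": 0.05}
  squeeze: 50

```text
clock: 6.52
position: [0.4803, -0.0701, 0.1334]
ee_rot: [0.001, -0.005, 1.0, 0.002]
contact_force: [1.7, 6.7, -0.2]
width: 0.0168
gripper_force: 50.4
```

>>> drive_tool:
  deltas:
    - {"linear": [0, 2, 4], "twist": 0, "claw": 0.05}
    - {"linear": [0, 2, 8], "twist": 0, "claw": 0.05}
    - {"linear": [0, 2, 12], "twist": 0, "claw": 0.05}
    - {"linear": [1, 2, 16], "twist": 0, "claw": 0.05}
    - {"linear": [1, 2, 21], "twist": 0, "claw": 0.05}
    - {"linear": [2, 2, 26], "twist": 0, "claw": 0.05}
    - {"linear": [2, 2, 31], "twist": 0, "claw": 0.05}
    - {"linear": [3, 2, 36], "twist": 0, "claw": 0.05}
    - {"linear": [4, 2, 42], "twist": 0, "claw": 0.05}
    - {"linear": [4, 2, 42], "twist": 0, "claw": 0.05}

```text
clock: 7.35
position: [0.4847, -0.07, 0.1756]
ee_rot: [0.002, -0.005, 1.0, 0.0]
contact_force: [5.1, 1.8, -7.0]
width: 0.0169
gripper_force: 49.0
```

>>> drive_tool:
  deltas:
    - {"linear": [2, 0, 7], "twist": 0, "claw": 0.05}
    - {"linear": [4, 0, 14], "twist": 0, "claw": 0.05}
    - {"linear": [6, 0, 21], "twist": 0, "claw": 0.05}
    - {"linear": [9, 0, 28], "twist": 0, "claw": 0.05}
    - {"linear": [11, 0, 35], "twist": 0, "claw": 0.05}
    - {"linear": [14, 0, 42], "twist": 0, "claw": 0.05}
    - {"linear": [17, 0, 49], "twist": 0, "claw": 0.05}
    - {"linear": [21, 0, 56], "twist": 0, "claw": 0.05}
    - {"linear": [24, 0, 62], "twist": 0, "claw": 0.05}
    - {"linear": [27, 0, 67], "twist": 0, "claw": 0.05}
    - {"linear": [30, 0, 72], "twist": 0, "claw": 0.05}
    - {"linear": [30, 0, 72], "twist": 0, "claw": 0.05}

```text
clock: 8.35
position: [0.5135, -0.0696, 0.2468]
ee_rot: [-0.0, -0.006, 1.0, 0.0]
contact_force: [3.7, 3.2, -11.0]
width: 0.0167
gripper_force: 49.1
```

>>> drive_tool:
  deltas:
    - {"linear": [2, 0, 3], "twist": 0, "claw": 0.05}
    - {"linear": [4, 0, 6], "twist": 0, "claw": 0.05}
    - {"linear": [4, 0, 6], "twist": 0, "claw": 0.05}
    - {"linear": [4, 0, 6], "twist": 0, "claw": 0.05}

```text
clock: 8.68
position: [0.5172, -0.0696, 0.2523]
ee_rot: [-0.0, -0.005, 1.0, 0.001]
contact_force: [3.1, 4.5, -10.0]
width: 0.0169
gripper_force: 49.2
```

Run:
```python
from h import *
p=np.load("p.npy")
a=eyes.get_image("side")[:,:,::-1];b=eyes.get_image("top")[:,:,::-1]
A=cv2.resize(a[130:250,270:370],None,fx=4,fy=4);B=cv2.resize(b[110:220,290:380],(400,480))
cv2.imwrite("pics/s4.png",np.hstack([A,B]))
# left edge/front-left corner of cover and pin predicted at several angles
for th in(.45,.5,.6,.7):
    f=lambda r,y,h=0:[.065-r*np.cos(th)+h*np.sin(th),y,.138+r*np.sin(th)+h*np.cos(th)]
    Q=w(p,[f(.177,.115,.005),f(.177,-.075,.005),f(.111,.121)])
    print(th,((proj("side",Q)-[270,130])*4).round().tolist(),((proj("top",Q)-[290,110])*[400/90,480/110]).round().tolist())
```

```text
0.45 [[96.0, 148.0], [307.0, 388.0], [183.0, 144.0]] [[62.0, 355.0], [394.0, 353.0], [52.0, 273.0]]
0.5 [[103.0, 134.0], [315.0, 374.0], [187.0, 135.0]] [[61.0, 345.0], [396.0, 343.0], [52.0, 267.0]]
0.6 [[118.0, 106.0], [333.0, 345.0], [196.0, 119.0]] [[61.0, 323.0], [400.0, 321.0], [51.0, 254.0]]
0.7 [[135.0, 78.0], [354.0, 315.0], [206.0, 102.0]] [[61.0, 298.0], [404.0, 297.0], [51.0, 239.0]]
```

View pics/s4.png

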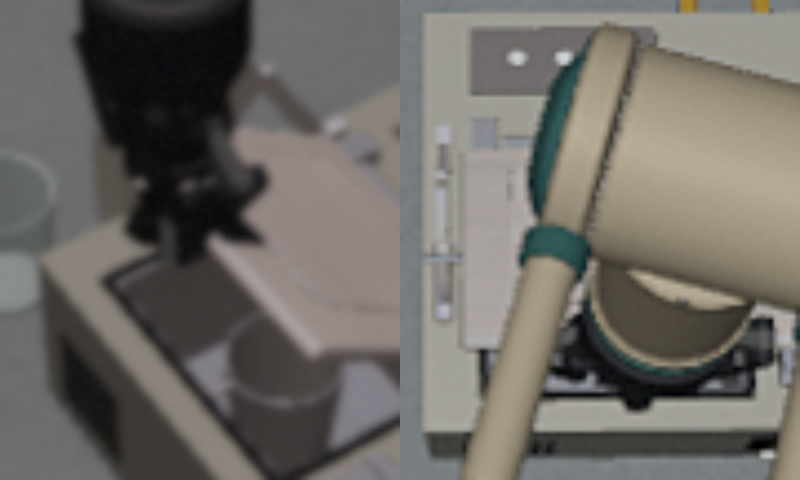

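The cover is up. Its front-right corner at about (320,353) and the pin at about (48,258) in the right half both give roughly 0.57 rad, and the kinematics give 0.59. The pin is in the notch. I'll hold briefly, then hand in.

>>> drive_tool:
  deltas:
    - {"linear": [0, 0, 1], "twist": 0, "claw": 0.05}
    - {"linear": [0, 0, 1], "twist": 0, "claw": 0.05}
    - {"linear": [0, 0, 1], "twist": 0, "claw": 0.05}
    - {"linear": [0, 0, 1], "twist": 0, "claw": 0.05}
    - {"linear": [0, 0, 1], "twist": 0, "claw": 0.05}
    - {"linear": [0, 0, 1], "twist": 0, "claw": 0.05}
    - {"linear": [0, 0, 1], "twist": 0, "claw": 0.05}

```text
clock: 9.37
position: [0.5177, -0.0696, 0.253]
ee_rot: [0.0, -0.005, 1.0, 0.001]
contact_force: [3.9, 3.8, -12.0]
width: 0.017
gripper_force: 49.1
```

```bash
python3 -c "
from rig import manip
print(manip.sign_off())"
```

```text
the job is handed in; nothing more can be done
None
```

Job handed in at about 9.4 s: the lock is at its end stop and the gripper is holding the cover up at an estimated 0.57–0.59 rad with the pin in the notch; the sign-off returned no verdict.

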